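# Change the water filter cartridge

## Robot

A 7-joint arm with a two-finger parallel gripper is mounted at the origin on a cart in front of the work surface, level with it; the furniture and walls round the work are solid. World frame = base frame: x ahead of the robot, y to its left, z up, the work surface at z = 0. Lengths are in m, angles in degrees, forces in N, time in s.
With the tool pointing down it reaches from about 0.35 to 0.9 m from the base axis. Payload 19.9 kg.
Tool frame: the origin (TCP) lies between the finger pads; the fingertips stand 17 mm ahead of it and the grasp point (between the pads) lies 2 mm behind it; z points along the fingers, y is the line along which they close (so a half turn about z gives the same grasp; the last joint's range is limited). The gripper opens to 85 mm and grips with 20 to 120 N. Pads are 22 mm wide; open, the fingers measure 114 mm over their backs; the gripper's body (76 mm by 85 mm) begins 54 mm behind the grasp point. The pads swing forward as they close: fully open they stand 13 mm farther back than shut.
Start: joints at [68.268, 23.915, -0.59, 92.452, 0.269, 63.638, -3.037], TCP at [0.207, -0.59, 0.248] pointing down, gripper open.
Joint ranges: [-161.28, 161.28], [-22.2, 115.67], [-73.04, 71.86], [3.21, 147.25], [-68.34, 248.33], [10.77, 114.83], [-161.83, 161.83]. Speed limits (degrees/s): [108.29, 108.29, 136.94, 136.94, 172.46, 172.46, 172.46].

## Interface

Orientations are given as a 3x3 rotation matrix whose columns are the frame's x, y, z axes.
In Python, from workcell import robot gives the robot as it stands.
- The arm moves only by the tool carry_out, never from a script. Its argument "motion" is text: rows parted by semicolons, each of 5 numbers parted by spaces: the shift along the tool's x, y, z each as a share of 400 mm, from -1 to 1, then the turn about the tool's z as a share of pi rad, from -1 to 1, then the opening, from -1 (shut) to 1 (fully open). A call has 1 to 8 rows; each row is the pose to reach, as a shift and turn from the pose commanded when the call began, along the tool's axes at that moment, turning the shorter way round; what a row does not reach only later rows make up. A row lasts 1/12 s, in which the tool goes at most 41.7 mm and 7.16 degrees, less where a joint would pass 70% of its speed; a pose out of reach is approached as far as the arm can. A call with a number of a shift or a turn outside -1 to 1 is refused whole. A call with a gripper value outside its range is refused whole. The fingers move at their own pace and stop on an object; "grip_force" is the grip in N (left out, the last holds). Time passes only in rows, so rows that repeat a pose let the fingers close. It gives the time, the measured TCP pose, the force, the opening and the grip force at its end, in the units of the state.
- robot.sense(): the state, without advancing time (a new reading comes with each control period).
- robot.read_camera(name): name is "scene" or "top" or "wrist"; returns the picture (420x560x3 uint8, red, green, blue); there is no depth.
- robot.get_calibration(name): a dict with "intrinsics" (3x3 intrinsics, pixels), "dist_coeffs" ([k1, k2, p1, p2, k3] as OpenCV has them; the pictures are not rectified), "extrinsics" (4x4, takes a point from world to camera coordinates). Camera axes: x right, y up, looking along -z (the intrinsics and any distortion apply to the point x, -y, -z); pixel columns grow to the right and rows downward; lengths in m; the calibration is good to about 2 mm. A picture is of the moment at which its call begins: read the wrist's pose just before it. get_calibration takes no time and is no camera call; for the wrist camera it gives the pose at the moment of the call.
- robot.sign_off(): hands the job in; it is judged then, once.
The state is a dict: "time": time; "joints": joint angles; "qvel": joint speeds; "joint_torque": joint torques, N m; "ee_pos": TCP position; "ee_rot": TCP orientation; "force": force on the tool from outside, world axes, zero at the start; "wrist_torque": the same for the moment, N m; "gripper_width": finger opening in m; "grip_force": force on a finger pad.
Only numpy, scipy, OpenCV 4.12 (cv2) and the standard library are available. Lean on these libraries where they do the work, as an engineer would, in place of code of your own. Each camera call takes 0.05 s, during which the arm holds its last target. There are 200 camera calls.

## Task

Change the cartridge of the water filter by the sink: pull the used brown cartridge out of the two spring clips of the sloping filter stand and lay it flat in the green tray, and press the fresh white and blue cartridge into the stand until it sits fully home with both clips snapped shut over its ends. Do not shift or knock over the jars, tin, bottle and mug standing about, and let go of everything at the end.

Things in the scene. Friction and masses are not known exactly. Their poses are not given: they have to be found in the camera images.
- filter_stand: white filter stand, fixed: foot 130 x 196 x 12 mm (x, y, z), origin at the centre of its underside, z up, its -x side faces roughly to the right, as the robot sees it. Place and yaw vary. On it the sloping cradle carries the cartridge's end caps on two saddles, at cradle y = +-53 to 66 mm; between them (|y| < 50 mm) both sides are free for fingers down to the bed, 32 mm below the seat centre.
- cradle: sloping bed of the stand. Origin: seat centre, where a seated cartridge's middle lies, 75 mm above the worktop. z is the way out, leaning 32 deg from vertical toward the stand's -x: pull out along +z, press in along -z. y runs along the seated cartridge, x across it. Saddle floors at z = -23 mm; side walls at x = +-25 mm (2 mm play) up to z = -7, flaring outward above to z = +5.
- clip_left (a joint): steel spring clip at the cradle's +y end, hinged 30 mm below the seat centre, round blue lip 20 mm above it, tip 36 mm above it. Value: angle spread outward, rad; 0 closed and empty, about 0.015 over a seated cartridge, about 0.12 as the ends pass, stop at 0.3. Sprung (2 N m/rad). Closed lips stand 138 mm apart. Pushing a cartridge in or pulling it out takes about 6 to 12 N.
- clip_right (a joint): the same spring clip at the cradle's -y end, mirrored.
- used_cartridge: used cartridge: brown flat-sided body 42 x 110 x 42 mm, square grey end caps 46 x 46 mm, 150 mm long in all along its y; the last 8 mm of each cap is chamfered on four sides from 46 to 22 mm square. 0.17 to 0.35 kg. Origin at the centre of its underside, 23 mm below its middle. Starts snapped in the cradle, axes parallel to the cradle's.
- used_mid (a point): the middle of the used cartridge.
- fresh_cartridge: fresh cartridge: white body with two blue bands and blue end caps, same shape and size as the used one, alike either way round and on any of its four sides; 0.17 to 0.35 kg. Starts lying on the worktop, long axis y level; origin at the centre of its underside, 23 mm below its middle.
- fresh_mid (a point): the middle of the fresh cartridge.
- tray: open green tray, fixed, 130 x 200 x 25 mm outside (x, y, z), walls and floor 4 mm thick; origin at the centre of its underside, long side along its y axis. It stands either left or right of the stand, the fresh cartridge on the other side. On the left a wall cabinet hangs from 0.5 m above the worktop, over x > 0.68 m, y > 0.17 m: keep the wrist clear of it.
- spice_jar: small spice jar with a black cap and a dark label, 41 mm across, 105 tall; stands just beyond one end of the fresh cartridge. Leave where it stands; origin at the centre of its underside.
- pink_bottle: pink bottle with a red cap, 66 mm across, 187 tall; stands beyond the filter stand. Leave where it stands; origin at the centre of its underside.
- blue_jar: small spice jar with a dark cap and a blue label, 41 mm across, 105 tall; on the near side of the stand, to its right. Leave where it stands; origin at the centre of its underside.
- jam_jar: jar with a red lid, 65 mm across, 97 tall. Leave where it stands; origin at the centre of its underside.
- red_cup: red mug, 69 mm across (94 over the handle), 72 tall. Leave where it stands; origin at the centre of its underside.
- food_tin: small food tin, 57 mm across, 72 tall. Leave where it stands; origin at the centre of its underside.
Not all that is in view belongs to the job. Leave any orange look-alike of the used_cartridge alone.

How it is judged:
By the outcome, as a careful person would: the job done as asked, in the order asked, and still so for the second after the job is handed in, with the robot touching nothing.
It also fails if it takes over 61 s, if anything falls off the work surface, if the arm or the gripper's body presses on something with over 40 N, if the wrist force passes 120 N, or if a joint passes its speed limit or range.

## Working session

There is one attempt and no reset: what is moved stays moved. The work goes in short steps, Python scripts to look and compute and a tool call to move; the robot and the scene stay as the last step left them, time stands still between calls to the robot, and variables do not carry over. Pictures are saved under pics/ and viewed, at most 10 in all, crops included, and the job is handed in when it is done.

Besides the shell and the picture viewer there is one more tool, called after "Request:" as name(argument=value, ...), one argument or row to a line, values as JSON. carry_out: Moves the arm, as the interface text tells. Its arguments: {"type":"object","properties":{"motion":{"type":"string"},"grip_force":{"type":"number"}},"required":["motion"]}

```bash
mkdir -p pics; ls; python3 - <<'E'
from workcell import robot
import cv2,numpy as np
for n in ("top","scene"):
    im=robot.read_camera(n); cv2.imwrite(f"pics/{n}0.png",im[:,:,::-1])
    c=robot.get_calibration(n); print(n,np.round(c["intrinsics"],1).tolist(),np.round(c["dist_coeffs"],3),np.round(c["extrinsics"],3).tolist())
print(robot.sense())
E
```

```text
pics
top [[429.1, 0.0, 282.4], [0.0, 429.1, 215.3], [0.0, 0.0, 1.0]] [-0.1  0.   0.   0.   0. ] [[0.017, -1.0, 0.001, -0.004], [0.991, 0.017, 0.133, -0.546], [-0.133, -0.001, 0.991, -1.496], [0.0, 0.0, 0.0, 1.0]]
scene [[455.6, 0.0, 278.0], [0.0, 455.6, 205.9], [0.0, 0.0, 1.0]] [-0.025  0.     0.     0.     0.   ] [[-0.742, -0.67, 0.003, 0.4], [0.442, -0.487, 0.753, -0.291], [-0.503, 0.56, 0.658, -1.173], [0.0, 0.0, 0.0, 1.0]]
{'time': 0.1, 'joints': array([68.26853467, 23.94542285, -0.58744418, 92.48365476,  0.26983812,
       63.63754456, -3.03710803]), 'qvel': array([ 0.0119312 , -0.03453048,  0.02463666, -0.09166558,  0.13892093,
        0.03827124,  0.02594624]), 'joint_torque': array([ 1.42761633e-03, -8.65822864e+01,  6.80250898e-01, -4.35635448e+01,
        1.92380219e-02,  4.96926237e-03,  1.41005371e-04]), 'ee_pos': array([ 0.20698503, -0.58940668,  0.2477027 ]), 'ee_rot': array([[ 9.43504386e-01,  3.31359679e-01, -4.85759998e-04],
       [ 3.31360014e-01, -9.43503830e-01,  1.03172782e-03],
       [-1.16443419e-04, -1.13440116e-03, -9.99999350e-01]]), 'force': array([-0.57376055, -0.26809721, -0.14971873]), 'wrist_torque': array([0.03119002, 0.01484925, 0.0463092 ]), 'grip_force': 0.0, 'gripper_width': 0.08542108605660467}
```

View pics/top0.png

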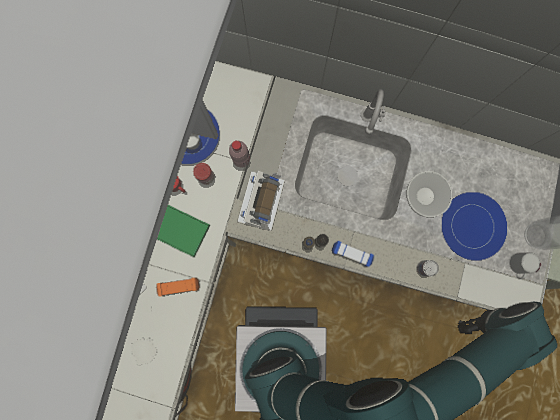

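View pics/scene0.png

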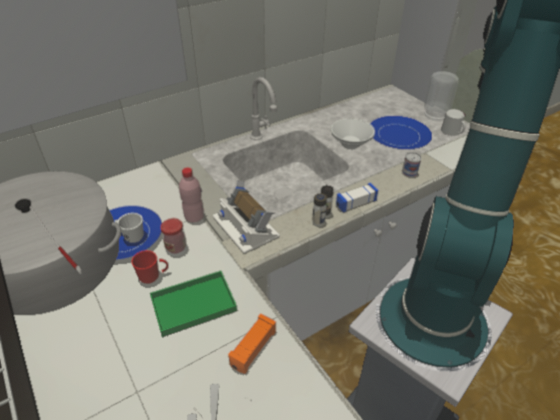

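```bash
cat > h.py <<'E'
from workcell import robot
import cv2,numpy as np
def cal(n):
    c=robot.get_calibration(n); return {k:np.array(c[k],float) for k in c}
def rays(c,px):
    p=cv2.undistortPoints(np.array(px,float).reshape(-1,1,2),c["intrinsics"],c["dist_coeffs"]).reshape(-1,2)
    E=c["extrinsics"];R,t=E[:3,:3],E[:3,3]
    d=np.c_[p[:,0],-p[:,1],-np.ones(len(p))]@R
    return -R.T@t,d/np.linalg.norm(d,axis=1)[:,None]
def onz(c,px,z):
    o,d=rays(c,px); return o+d*((z-o[2])/d[:,2])[:,None]
def tri(obs):
    A=np.zeros((3,3));b=np.zeros(3);L=[]
    for c,p in obs:
        o,d=rays(c,[p]);M=np.eye(3)-np.outer(d[0],d[0]);A+=M;b+=M@o;L.append((M,o))
    x=np.linalg.solve(A,b); return x,[float(np.linalg.norm(M@(x-o))) for M,o in L]
def proj(c,X):
    X=np.atleast_2d(X);E=c["extrinsics"];q=X@E[:3,:3].T+E[:3,3]
    q=q*[1,-1,-1]; return cv2.projectPoints(q,np.zeros(3),np.zeros(3),c["intrinsics"],c["dist_coeffs"])[0].reshape(-1,2)
def blob(im,lo,hi,box,k=1):
    hsv=cv2.cvtColor(im,cv2.COLOR_RGB2HSV);m=cv2.inRange(hsv,np.array(lo),np.array(hi))
    w=np.zeros_like(m);x0,y0,x1,y1=box;w[y0:y1,x0:x1]=m[y0:y1,x0:x1]
    if k>1:w=cv2.morphologyEx(w,cv2.MORPH_CLOSE,np.ones((k,k)))
    cs=cv2.findContours(w,cv2.RETR_EXTERNAL,cv2.CHAIN_APPROX_NONE)[0]
    return w,sorted(cs,key=cv2.contourArea,reverse=True)
E
python3 - <<'E'
from h import *
t=cal("top")
for n,p,z in [("stand",(261,201),.02),("used",(266,198),.075),("fresh",(353,254),.046),("tray",(184,232),.0),("jarA",(309,243),.1),("jarB",(321,240),.1),("bottle",(238,147),.19),("jam",(203,172),.09),("cup",(178,186),.07),("tin",(430,268),.07),
 ("f1",(334,248),.03),("f2",(373,260),.03)]: print(n,np.round(onz(t,[p],z)[0],3))
a=cv2.imread("pics/top0.png")[160:270,215:385];b=cv2.imread("pics/scene0.png")[175:255,190:390]
a=cv2.resize(a,(528,341),interpolation=cv2.INTER_CUBIC);b=cv2.resize(b,(640,256),interpolation=cv2.INTER_CUBIC)
o=np.zeros((597,640,3),np.uint8);o[:341,:528]=a;o[341:]=b;cv2.imwrite("pics/crop0.png",o)
E
```

```text
stand [0.599 0.084 0.02 ]
used [0.601 0.064 0.075]
fresh [ 0.412 -0.245  0.046]
tray [0.483 0.365 0.   ]
jarA [ 0.444 -0.086  0.1  ]
jarB [ 0.455 -0.127  0.1  ]
bottle [0.75  0.156 0.19 ]
jam [0.688 0.287 0.09 ]
cup [0.64  0.378 0.07 ]
tin [ 0.365 -0.512  0.07 ]
f1 [ 0.433 -0.18   0.03 ]
f2 [ 0.392 -0.319  0.03 ]
```

View pics/crop0.png

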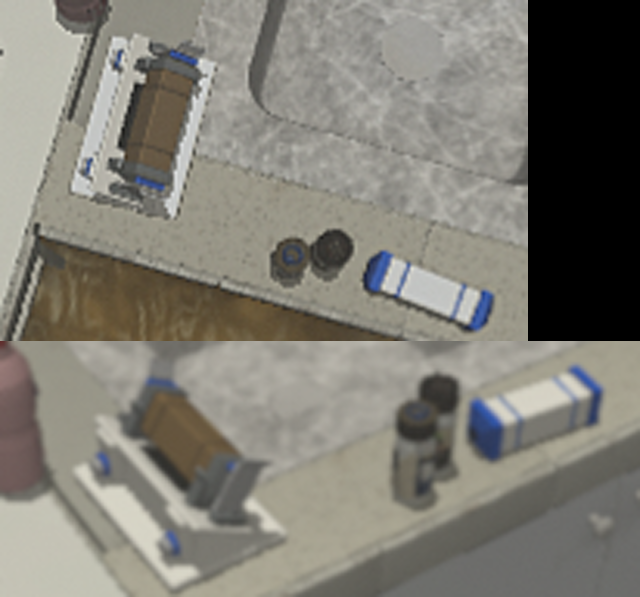

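Request:
carry_out(
  motion="0.2 -0.17 -0.15 0.08 1;0.55 -0.46 -0.38 0.19 1;0.55 -0.46 -0.38 0.19 1;0.55 -0.46 -0.38 0.19 1;0.55 -0.46 -0.38 0.19 1;0.55 -0.46 -0.38 0.19 1;0.55 -0.46 -0.38 0.19 1;0.55 -0.46 -0.38 0.19 1",
)

```text
time: 0.77
ee_pos: [0.3546, -0.3408, 0.4015]
ee_rot: [[0.967, -0.255, 0.0], [-0.255, -0.967, -0.0], [0.0, 0.0, -1.0]]
force: [-0.0, 0.1, -0.2]
gripper_width: 0.0856
grip_force: 0.0
```

```bash
python3 - <<'E'
from h import *
s=robot.sense();c=cal("wrist");print(s["time"],np.round(s["ee_pos"],4),np.round(s["ee_rot"],3).tolist(),np.round(s["joints"],0))
E=c["extrinsics"];o=-E[:3,:3].T@E[:3,3]
print("cam in tool",np.round(s["ee_rot"].T@(o-s["ee_pos"]),4),np.round(s["ee_rot"].T@E[:3,:3].T,3).tolist(),c["intrinsics"][0],c["dist_coeffs"])
print("fresh,used px",proj(c,[[.412,-.245,.046],[.6,.064,.075]]))
E
```

```text
0.7667 [ 0.3546 -0.3408  0.4015] [[0.967, -0.255, 0.0], [-0.255, -0.967, -0.0], [0.0, 0.0, -1.0]] [ 45.   4.  -5.  98.   0.  78. -65.]
cam in tool [ 0.0723 -0.0003 -0.1249] [[0.001, 0.96, 0.279], [1.0, -0.0, -0.001], [-0.001, 0.279, -0.96]] [367.83966409   0.         276.93413338] [-0.07667376  0.          0.          0.          0.        ]
fresh,used px [[193.92819766 138.70151655]
 [-81.89386891  65.24910259]]
```

```bash
cat >> h.py <<'E'
import pickle
def snap(tag):
    s=robot.sense();c=cal("wrist");im=robot.read_camera("wrist");cv2.imwrite(f"pics/{tag}.png",im[:,:,::-1]);pickle.dump((c,s),open(f"pics/{tag}.pkl","wb"));return c,im,s
def load(tag):
    c,s=pickle.load(open(f"pics/{tag}.pkl","rb"));return c,cv2.imread(f"pics/{tag}.png")[:,:,::-1].copy(),s
E
python3 -c "
from h import *
snap('w1')"
```

Request:
carry_out(
  motion="0.01 -0.08 0.01 0 1;0.07 -0.83 0.05 0 1;0.07 -0.83 0.05 0 1;0.07 -0.83 0.05 0 1;0.07 -0.83 0.05 0 1;0.07 -0.83 0.05 0 1;0.07 -0.83 0.05 0 1;0.07 -0.83 0.05 0 1",
)

```text
time: 1.48
ee_pos: [0.4627, -0.0366, 0.3807]
ee_rot: [[0.967, -0.256, 0.0], [-0.256, -0.967, -0.0], [0.0, 0.0, -1.0]]
force: [0.9, -0.6, 1.0]
gripper_width: 0.0855
grip_force: 0.0
```

```bash
python3 - <<'E'
from h import *
c,im,s=snap('w2');print(s["time"],s["ee_pos"])
a=cv2.imread("pics/w1.png");b=cv2.imread("pics/w2.png")
o=np.vstack([cv2.resize(a,(400,300)),cv2.resize(b,(400,300))]);o=np.hstack([b,np.zeros((420,240,3),np.uint8)]);o[:180,560:]=cv2.resize(a,(240,180))
cv2.imwrite("pics/v1.png",o)
E
```

```text
1.4833 [ 0.46267836 -0.03659197  0.38072732]
```

View pics/v1.png

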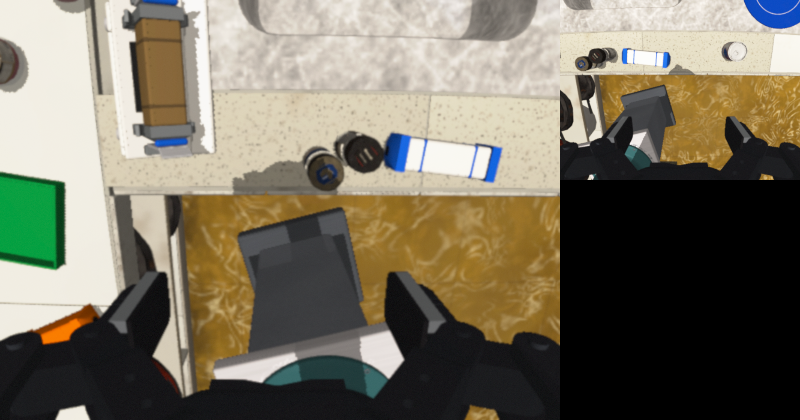

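Request:
carry_out(
  motion="0.02 -0.06 0 0 1;0.1 -0.15 0 0 1;0.1 -0.25 0 0 1;0.1 -0.3 0 0 1;0.1 -0.3 0 0 1",
)

```text
time: 1.95
ee_pos: [0.5325, 0.0723, 0.3801]
ee_rot: [[0.968, -0.25, -0.001], [-0.25, -0.968, 0.002], [-0.002, -0.002, -1.0]]
force: [1.0, 1.0, 0.2]
gripper_width: 0.0851
grip_force: 0.0
```

```bash
python3 - <<'E'
from h import *
c,im,s=snap('w3');print(s["time"],s["ee_pos"])
cv2.imwrite("pics/v2.png",cv2.resize(im[:300,130:430,::-1],(600,600),interpolation=cv2.INTER_CUBIC))
E
```

```text
1.95 [0.53247129 0.07226593 0.38008103]
```

View pics/v2.png

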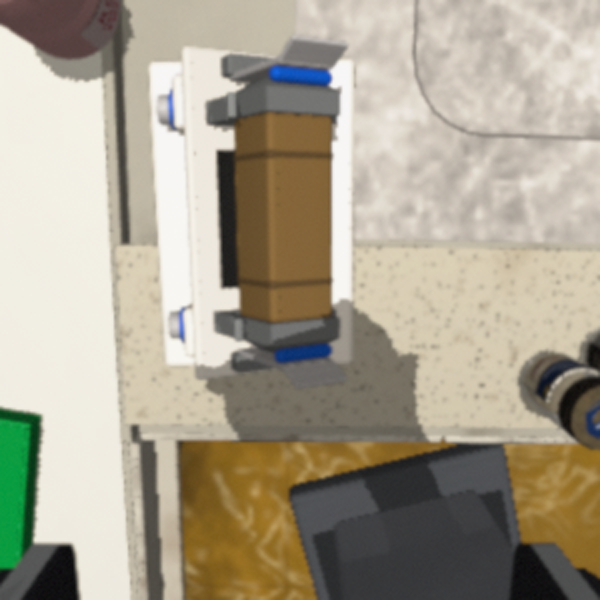

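Request:
carry_out(
  motion="0 -0.06 0 0 1;0 -0.15 0 0 1;0 -0.2 0 0 1;0 -0.2 0 0 1;0 -0.2 0 0 1",
)

```text
time: 2.42
ee_pos: [0.5525, 0.1444, 0.3804]
ee_rot: [[0.967, -0.255, -0.001], [-0.255, -0.967, -0.0], [-0.001, 0.0, -1.0]]
force: [0.1, -0.4, -0.3]
gripper_width: 0.0856
grip_force: 0.0
```

```bash
python3 - <<'E'
from h import *
snap('w4')
ks={}
for t in("w3","w4","w2"):
    c,im,s=load(t); print(t,s["ee_pos"],s["time"])
    for n,lo,hi in(("blue",(105,150,60),(130,255,255)),("brown",(8,90,40),(20,255,255)),("green",(55,120,40),(80,255,255))):
        m,cs=blob(im,lo,hi,(0,0,560,285 if n!="green" else 420))
        for q in cs[:5]:
            if cv2.contourArea(q)>40:
                M=cv2.moments(q);r=cv2.minAreaRect(q);print(n,round(M["m10"]/M["m00"],1),round(M["m01"]/M["m00"],1),cv2.contourArea(q),np.round(cv2.boxPoints(r)).astype(int).tolist())
im4=load("w4")[1];cv2.imwrite("pics/v3.png",im4[:,:,::-1])
E
```

```text
w3 [0.53247129 0.07226593 0.38008103] 1.95
blue 38.1 38.1 2309.0 [[-14, 54], [68, -11], [92, 18], [9, 84]]
blue 23.9 23.0 666.5 [[-7, 27], [46, -5], [57, 13], [5, 46]]
blue 487.9 179.4 450.5 [[466, 196], [476, 163], [500, 169], [491, 203]]
blue 279.4 37.3 185.5 [[264, 40], [265, 32], [294, 35], [294, 42]]
blue 280.8 176.0 138.5 [[267, 174], [294, 171], [294, 177], [268, 181]]
brown 473.6 251.3 10503.5 [[381, 193], [559, 193], [559, 284], [381, 284]]
brown 271.1 107.5 4670.5 [[247, 56], [295, 56], [295, 160], [247, 160]]
brown 260.6 247.7 4551.5 [[220, 220], [358, 220], [358, 284], [220, 284]]
green 77.2 238.1 11385.5 [[-5, 269], [10, 184], [155, 209], [141, 294]]
w4 [0.55246771 0.14442387 0.38036934] 2.4167
blue 76.8 42.7 3620.5 [[6, 40], [130, -9], [150, 39], [26, 89]]
blue 63.6 24.3 1062.0 [[23, 18], [103, -3], [111, 25], [31, 47]]
blue 538.8 172.8 241.0 [[520, 180], [525, 162], [552, 170], [547, 187]]
blue 349.2 39.1 165.0 [[336, 42], [336, 34], [363, 36], [363, 44]]
blue 345.7 177.1 129.0 [[333, 176], [358, 172], [359, 179], [334, 182]]
brown 484.6 251.5 9462.0 [[404, 193], [559,
[... 160 characters left out ...]
84], [253, 284]]
green 125.6 239.1 11319.0 [[45, 273], [59, 187], [204, 210], [190, 297]]
w2 [ 0.46267836 -0.03659197  0.38072732] 1.4833
blue 396.9 151.4 641.5 [[382, 167], [389, 132], [410, 136], [403, 171]]
blue 492.8 164.0 256.0 [[484, 180], [491, 146], [501, 148], [494, 182]]
blue 170.5 141.6 166.5 [[155, 140], [186, 137], [186, 144], [155, 146]]
blue 162.3 1.5 90.0 [[143, 0], [176, 0], [176, 4], [143, 4]]
brown 390.5 235.9 25572.0 [[181, 191], [559, 191], [559, 284], [181, 284]]
brown 160.3 71.5 4598.5 [[133, 19], [179, 16], [186, 124], [140, 127]]
brown 326.4 162.6 101.0 [[310, 168], [312, 154], [344, 160], [342, 174]]
green 31.4 220.9 5397.0 [[0, 173], [63, 173], [63, 268], [0, 268]]
```

View pics/v3.png

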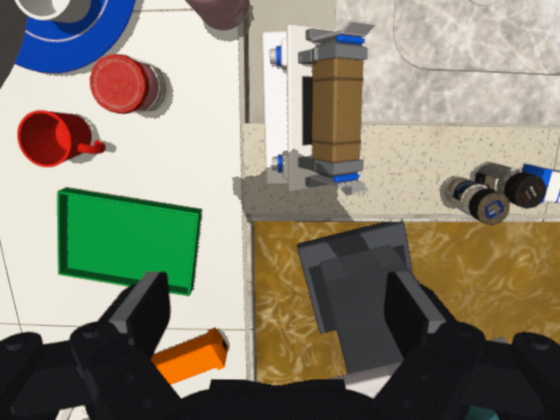

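```bash
python3 - <<'E'
from h import *
c2,c3,c4=[load(t)[0] for t in("w2","w3","w4")]
F,e=tri([(c3,(279.4,37.3)),(c4,(349.2,39.1))]);N,e2=tri([(c2,(170.5,141.6)),(c3,(280.8,176)),(c4,(345.7,177.1))])
print("lips",F,N,np.round(e,4),np.round(e2,4),np.linalg.norm(F-N))
a=N-F;yaw=np.degrees(np.arctan2(-a[1],-a[0]));print("axis yaw far",yaw)
yc=a/np.linalg.norm(a);yc[2]=0;yc/=np.linalg.norm(yc);xs=np.cross(yc,[0,0,1]);zc=-np.sin(np.radians(32))*xs+np.array([0,0,np.cos(np.radians(32))])
S=(F+N)/2-.020*zc;print("xs",xs,"zc",zc,"seat",S, "lipmid", (F+N)/2)
for p3,p4 in(((295,56),(362,58)),((295,160),(359,163))): print("edge -x+z",tri([(c3,p3),(c4,p4)]))
m=S-.021*np.cos(np.radians(32))*xs-0  # pred
R=np.c_[np.cross(yc,zc),yc,zc]
for v in((-.021,-.055,.021),(-.021,.055,.021)): print("pred",S+R@v,proj(c3,S+R@np.array(v)),proj(c4,S+R@np.array(v)))
im=load("w4")[1];m,cs=blob(im,(55,120,40),(80,255,255),(0,0,260,310),9)
ap=cv2.approxPolyDP(cs[0],6,True)[:,0];print(ap.tolist());print(np.round(onz(c4,ap,.025),3).tolist())
im3=load("w3")[1];m,cs=blob(im3,(55,120,40),(80,255,255),(0,0,260,310),9);ap3=cv2.approxPolyDP(cs[0],6,True)[:,0];print(ap3.tolist())
E
```

```text
lips [0.66898814 0.03494931 0.09053457] [0.5256537  0.07002113 0.09176437] [0. 0.] [0.0001 0.0001 0.0001] 0.1475679682462233
axis yaw far -13.749286948270468
xs [ 0.2376738   0.97134503 -0.        ] zc [-0.12594793 -0.51473444  0.8480481 ] seat [0.59983988 0.06277991 0.07418851] lipmid [0.59732092 0.05248522 0.09114947]
edge -x+z (array([0.64795028, 0.02274346, 0.07833043]), [8.970880348530599e-05, 8.970880348526627e-05])
edge -x+z (array([0.53704173, 0.05026742, 0.08358341]), [0.0010699216640606935, 0.001069921664060794])
pred [0.64638621 0.02159974 0.08086921] [[296.47606425  56.9848749 ]] [[363.84093499  58.82651211]]
pred [0.53953826 0.04774385 0.08086921] [[296.45593208 157.96103409]] [[360.25009371 159.10276408]]
[[58, 192], [59, 273], [129, 287], [146, 271], [159, 271], [168, 292], [189, 294], [200, 210]]
[[0.591, 0.446, 0.025], [0.478, 0.497, 0.025], [0.431, 0.401, 0.025], [0.449, 0.367, 0.025], [0.444, 0.349, 0.025], [0.409, 0.347, 0.025], [0.398, 0.318, 0.025], [0.516, 0.262, 0.025]]
[[9, 189], [13, 270], [120, 290], [140, 279], [148, 208]]
```

Request:
carry_out(
  motion="0.04 0.04 0.1 0 0.55;0.09 0.09 0.2 -0.006 0.55;0.13 0.13 0.29 -0.006 0.55;0.168 0.165 0.38 -0.006 0.55;0.168 0.165 0.46 -0.006 0.55;0.168 0.165 0.53 -0.006 0.55;0.168 0.165 0.55 -0.006 0.55;0.168 0.165 0.55 -0.006 0.55",
)

```text
time: 3.13
ee_pos: [0.5995, 0.0621, 0.1593]
ee_rot: [[0.971, -0.239, -0.003], [-0.239, -0.971, -0.001], [-0.003, 0.001, -1.0]]
force: [-0.2, -0.1, 1.1]
gripper_width: 0.0665
grip_force: 0.0
```

```bash
python3 - <<'E'
from h import *
c,im,s=snap('w5');print(s["time"],s["ee_pos"],s["gripper_width"],np.round(s["ee_rot"][:,0],4))
cv2.imwrite("pics/v4.png",im[:,:,::-1])
c4,_,s4=load("w4")
def tip(c,s,px,y):
    o,d=rays(c,[px]);R=s["ee_rot"];o=R.T@(o-s["ee_pos"]);d=R.T@d[0];k=(y-o[1])/d[1];return o+k*d
for px,y in(((165,273),-.0427),((169,310),-.0427),((128,325),-.0427)):print(tip(c4,s4,px,y))
E
```

```text
3.1333 [0.59952053 0.06211354 0.15927315] 0.0665374401817864 [ 0.971  -0.2392 -0.0032]
[ 0.01124676 -0.0427      0.00158392]
[-0.00491575 -0.0427      0.00181854]
[ 0.01251744 -0.0427     -0.03516228]
```

View pics/v4.png

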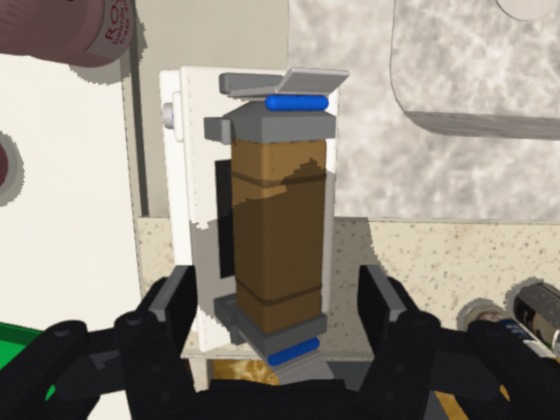

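```bash
python3 - <<'E'
from h import *
def tip(c,s,px,y):
    o,d=rays(c,[px]);R=s["ee_rot"];o=R.T@(o-s["ee_pos"]);d=R.T@d[0];k=(y-o[1])/d[1];return o+k*d
c,im,s=load("w5")
for px,y in(((194,267),-.0333),((197,300),-.0333),((360,267),.0333),((175,268),-.045)):print(tip(c,s,px,y))
E
```

```text
[ 0.01026666 -0.0333      0.00926119]
[-0.00511746 -0.0333      0.01015703]
[0.00980474 0.0333     0.01030765]
[ 0.00365659 -0.045       0.02238717]
```

Request:
carry_out(
  motion="0.001 -0.002 0.06 0 0.55;0.001 -0.002 0.12 0 0.55;0.001 -0.002 0.16 0 0.55;0.001 -0.002 0.18 0 0.55;0.001 -0.002 0.19 0 0.55;0.001 -0.002 0.19 0 0.55",
)

```text
time: 3.68
ee_pos: [0.6018, 0.0643, 0.086]
ee_rot: [[0.971, -0.238, 0.001], [-0.238, -0.971, 0.0], [0.001, -0.0, -1.0]]
force: [-0.1, -0.2, 0.6]
gripper_width: 0.0661
grip_force: 0.0
```

Request:
carry_out(
  motion="0 0.005 0.012 0 0.55;0 0.005 0.02 0 0.53;0 0.005 0.025 0 0.5;0 0.005 0.025 0 0.5",
)

```text
time: 4.02
ee_pos: [0.6007, 0.0622, 0.0748]
ee_rot: [[0.971, -0.238, -0.0], [-0.238, -0.971, 0.0], [-0.0, -0.0, -1.0]]
force: [-0.2, -0.0, 0.9]
gripper_width: 0.0641
grip_force: 0.0
```

No contact with the bed. Closing on the edges now.

Request:
carry_out(
  motion="0 0 0 0 0.35;0 0 0 0 0.2;0 0 0 0 -1;0 0 0 0 -1;0 0 0 0 -1",
  grip_force=50,
)

```text
time: 4.43
ee_pos: [0.6008, 0.0615, 0.0755]
ee_rot: [[0.971, -0.239, 0.0], [-0.239, -0.971, -0.001], [0.0, 0.001, -1.0]]
force: [-5.2, -5.5, 11.9]
gripper_width: 0.0546
grip_force: 50.3
```

Request:
carry_out(
  motion="0 0.007 -0.011 0 -1;0 0.016 -0.025 0 -1;0 0.026 -0.042 0 -1;0 0.04 -0.064 0 -1;0 0.053 -0.085 0 -1;0 0.067 -0.107 0 -1;0 0.08 -0.127 0 -1;0 0.08 -0.127 0 -1",
)

```text
time: 5.1
ee_pos: [0.5937, 0.0296, 0.1277]
ee_rot: [[0.971, -0.24, 0.002], [-0.24, -0.971, -0.001], [0.002, 0.0, -1.0]]
force: [-0.4, -0.4, -2.3]
gripper_width: 0.0544
grip_force: 55.7
```

```bash
python3 - <<'E'
from h import *
c,im,s=snap('w6');print(s["time"],s["ee_pos"],s["gripper_width"],s["force"])
cv2.imwrite("pics/v5.png",im[:,:,::-1])
E
```

```text
5.1 [0.59372378 0.0295586  0.1276829 ] 0.05435392780429159 [-0.40851094 -0.35110692 -2.31943631]
```

View pics/v5.png

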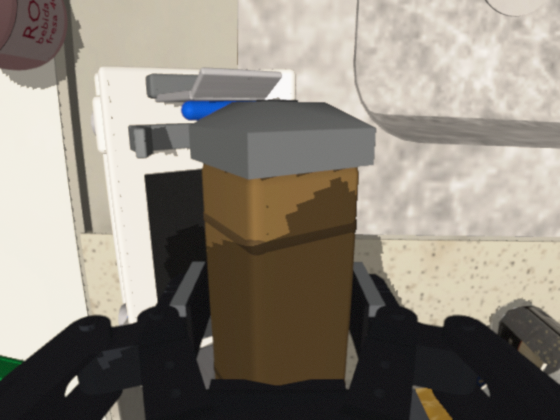

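Request:
carry_out(
  motion="0 0 -0.06 0 -1;0 -0.01 -0.15 -0.02 -1;-0.03 -0.06 -0.23 -0.05 -1;-0.07 -0.13 -0.29 -0.09 -1;-0.115 -0.21 -0.3 -0.13 -1;-0.16 -0.29 -0.3 -0.17 -1;-0.205 -0.37 -0.3 -0.21 -1;-0.25 -0.45 -0.3 -0.24 -1",
  grip_force=60,
)

```text
time: 5.82
ee_pos: [0.5379, 0.2314, 0.2456]
ee_rot: [[0.868, 0.497, 0.0], [0.497, -0.868, -0.0], [0.0, 0.0, -1.0]]
force: [0.8, 0.0, -2.5]
gripper_width: 0.0544
grip_force: 63.8
```

Request:
carry_out(
  motion="0.025 -0.09 0 -0.04 -1;0.05 -0.18 0.02 -0.08 -1;0.07 -0.27 0.06 -0.12 -1;0.09 -0.35 0.12 -0.16 -1;0.095 -0.378 0.2 -0.2 -1;0.095 -0.378 0.29 -0.206 -1;0.095 -0.378 0.36 -0.206 -1;0.095 -0.378 0.4 -0.206 -1",
)

```text
time: 6.48
ee_pos: [0.4961, 0.3795, 0.0818]
ee_rot: [[0.398, 0.917, -0.004], [0.917, -0.398, -0.002], [-0.003, -0.003, -1.0]]
force: [-0.6, -0.6, -1.7]
gripper_width: 0.0541
grip_force: 64.0
```

```bash
python3 - <<'E'
from h import *
c,im,s=snap('w7');print(s["time"],s["ee_pos"],s["gripper_width"],s["force"])
m,cs=blob(im,(55,120,40),(80,255,255),(0,0,560,420),1)
o=np.hstack([im,cv2.resize(robot.read_camera("scene")[200:380,110:350],(240,180))[:,:, :].copy() if 0 else np.zeros((420,1,3),np.uint8)])
cv2.imwrite("pics/v6.png",im[:,:,::-1])
E
```

```text
6.4833 [0.49606423 0.37945567 0.08180467] 0.05405798929417246 [-0.55985737 -0.64895107 -1.70681995]
```

View pics/v6.png

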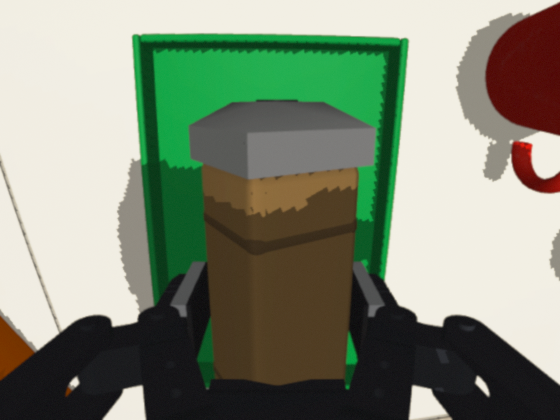

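Request:
carry_out(
  motion="0 0 0.04 0 -1;0 0 0.075 0 -1;0 0 0.09 0 -1;0 0 0.098 0 -1;0 0 0.102 0 -1;0 0 0.105 0 -1;0 0 0.105 0 -1",
)

```text
time: 7.12
ee_pos: [0.4978, 0.3803, 0.0441]
ee_rot: [[0.399, 0.917, 0.001], [0.917, -0.399, 0.0], [0.001, 0.0, -1.0]]
force: [-0.2, 0.3, -2.4]
gripper_width: 0.0538
grip_force: 64.2
```

Request:
carry_out(
  motion="0 0 0.006 0 -1;0 0 0.012 0 -1;0 0 0.016 0 -1;0 0 0.02 0 -1",
)

```text
time: 7.45
ee_pos: [0.4977, 0.3803, 0.0359]
ee_rot: [[0.399, 0.917, 0.0], [0.917, -0.399, 0.0], [0.0, 0.0, -1.0]]
force: [-5.6, -6.3, 21.6]
gripper_width: 0.0541
grip_force: 65.4
```

Request:
carry_out(
  motion="0 0 0 0 0.3;0 0 -0.003 0 0.36;0 0 -0.003 0 0.42;0 0 -0.003 0 0.48;0 0 -0.003 0 0.55;0 0 -0.003 0 0.65;0 0 -0.003 0 0.75;0 0 -0.003 0 0.75",
  grip_force=20,
)

```text
time: 8.12
ee_pos: [0.4976, 0.3802, 0.0368]
ee_rot: [[0.399, 0.917, -0.0], [0.917, -0.399, 0.0], [0.0, -0.0, -1.0]]
force: [0.6, -0.8, -0.1]
gripper_width: 0.075
grip_force: 0.0
```

Request:
carry_out(
  motion="0 0 -0.06 0 0.75;0 0 -0.15 0 0.75;0 0 -0.25 0 0.8;0 0 -0.35 0 1;0 0 -0.44 0 1;0 0 -0.5 0 1;0 0 -0.5 0 1",
)

```text
time: 8.7
ee_pos: [0.4986, 0.3816, 0.2423]
ee_rot: [[0.399, 0.917, 0.006], [0.917, -0.399, 0.004], [0.006, 0.004, -1.0]]
force: [1.6, -0.1, -0.6]
gripper_width: 0.0855
grip_force: 0.0
```

```bash
python3 - <<'E'
from h import *
c,im,s=snap('w8');print(s["time"],s["ee_pos"],s["force"])
t=robot.read_camera("top");cv2.imwrite("pics/top1.png",t[:,:,::-1])
m,cs=blob(im,(8,90,30),(20,255,255),(120,0,430,420),5);print([(cv2.contourArea(q),np.round(cv2.boxPoints(cv2.minAreaRect(q))).astype(int).tolist()) for q in cs[:2]])
m,g=blob(im,(55,120,40),(80,255,255),(0,0,560,420),1);print(cv2.boundingRect(np.vstack(g[:3])))
b=cv2.boxPoints(cv2.minAreaRect(cs[0]));print(np.round(onz(c,b,.046),3).tolist())
# brightness profile across body (flat => one uniform top face)
M=cv2.moments(cs[0]);r=int(M["m01"]/M["m00"]);print(im[r,150:420:8].tolist())
E
```

```text
8.7 [0.49858301 0.38162168 0.24228901] [ 1.59909318 -0.07961183 -0.55326555]
[(5071.5, [[240, 132], [285, 132], [285, 250], [240, 250]]), (4524.0, [[210, 338], [316, 325], [323, 380], [217, 393]])]
(199, 74, 143, 205)
[[0.491, 0.439, 0.046], [0.527, 0.424, 0.046], [0.484, 0.324, 0.046], [0.446, 0.341, 0.046]]
[[241, 238, 228], [241, 238, 227], [241, 238, 227], [144, 141, 130], [144, 141, 131], [145, 141, 131], [145, 140, 130], [11, 64, 27], [12, 90, 37], [15, 91, 41], [13, 92, 39], [21, 88, 39], [88, 66, 41], [87, 68, 39], [87, 67, 39], [87, 68, 41], [88, 68, 40], [40, 78, 34], [16, 92, 42], [6, 89, 37], [13, 91, 38], [18, 92, 40], [24, 160, 70], [14, 147, 62], [243, 239, 228], [242, 239, 228], [242, 239, 228], [242, 239, 228], [242, 239, 228], [242, 239, 228], [242, 239, 228], [242, 239, 228], [242, 238, 227], [242, 239, 228]]
```

Request:
carry_out(
  motion="-0.04 0.01 0 0 1;-0.13 0.035 0 -0.02 1;-0.23 0.06 0 -0.04 1;-0.33 0.085 0 -0.04 1;-0.43 0.115 0 -0.04 1;-0.53 0.14 0 -0.04 1;-0.63 0.165 0 -0.04 1;-0.73 0.19 0 -0.04 1",
)

```text
time: 9.47
ee_pos: [0.4496, 0.0799, 0.2356]
ee_rot: [[0.281, 0.96, -0.002], [0.96, -0.281, 0.0], [-0.0, -0.002, -1.0]]
force: [0.7, -1.2, 0.5]
gripper_width: 0.0853
grip_force: 0.0
```

```bash
python3 - <<'E'
from h import *
s=robot.sense();print(s["ee_pos"],np.round(s["ee_rot"][:,0],3))
P={}
for t,box in(("w1",(120,90,300,190)),("w2",(370,110,530,210))):
    c,im,_=load(t);m,cs=blob(im,(100,120,60),(130,255,255),box);P[t]=(c,sorted([(lambda r:(r[0][0],r[0][1]))(cv2.minAreaRect(q)) for q in cs if cv2.contourArea(q)>60]));print(t,P[t][1])
for i in range(2): print(tri([(P[t][0],P[t][1][-1 if i else 0]) for t in P]))
E
```

```text
[0.4496086  0.07991983 0.2356478 ] [ 0.281  0.96  -0.   ]
w1 [(150.87295532226562, 130.39752197265625), (248.2620849609375, 139.8551788330078)]
w2 [(395.90753173828125, 151.826416015625), (492.4991149902344, 164.21856689453125)]
(array([ 0.43760886, -0.18927898,  0.03179366]), [0.00031952822287048457, 0.00031952822287049373])
(array([ 0.3913357 , -0.31159753,  0.03667081]), [0.000379636203399456, 0.00037963620339960855])
```

Request:
carry_out(
  motion="-0.05 0.007 0 0 1;-0.15 0.02 0 0 1;-0.25 0.033 0 0 1;-0.35 0.046 0 0 1;-0.45 0.06 0 0.01 1;-0.55 0.07 0 0.02 1;-0.65 0.085 0 0.02 1;-0.75 0.1 0 0.02 1",
)

```text
time: 10.13
ee_pos: [0.4037, -0.2191, 0.236]
ee_rot: [[0.341, 0.94, -0.001], [0.94, -0.341, 0.0], [-0.0, -0.001, -1.0]]
force: [1.8, 0.3, 0.7]
gripper_width: 0.0851
grip_force: 0.0
```

Request:
carry_out(
  motion="-0.08 0.01 0 0 1;-0.17 0.025 0 0 1;-0.24 0.033 0 0 1;-0.26 0.035 0 0 1;-0.26 0.035 0 0 1",
)

```text
time: 10.55
ee_pos: [0.3816, -0.3214, 0.2354]
ee_rot: [[0.343, 0.939, -0.001], [0.939, -0.343, 0.002], [0.001, -0.002, -1.0]]
force: [-0.3, 1.3, -0.6]
gripper_width: 0.0858
grip_force: 0.0
```

```bash
python3 - <<'E'
from h import *
c,im,s=snap('w9');print(s["time"],s["ee_pos"],np.round(s["ee_rot"][:,0],3))
hsv=cv2.cvtColor(im,cv2.COLOR_RGB2HSV)
b=cv2.inRange(hsv,np.array((105,130,60)),np.array((128,255,255)))
n,l,st,ce=cv2.connectedComponentsWithStats(b)
for i in range(1,n):
    if st[i,4]>80:
        q=cv2.findContours((l==i).astype(np.uint8),0,1)[0][0];print(st[i],np.round(ce[i]),np.round(cv2.boxPoints(cv2.minAreaRect(q))).astype(int).tolist())
p=proj(c,[[.414,-.25,.046]]);print(p)
E
```

```text
10.55 [ 0.38156497 -0.32139761  0.2354207 ] [0.343 0.939 0.001]
[ 256    4   58   25 1161] [285.  16.] [[256, 28], [256, 4], [313, 4], [313, 28]]
[259  52  51   5 154] [283.  54.] [[259, 52], [309, 52], [309, 56], [259, 56]]
[259 137  48   4 106] [283. 139.] [[259, 137], [306, 137], [306, 140], [259, 140]]
[257 161  52  22 919] [282. 172.] [[256, 181], [257, 161], [309, 163], [308, 184]]
[305 337  27  17 225] [320. 343.] [[304, 341], [329, 334], [332, 346], [308, 353]]
[464 405  36  15 403] [481. 413.] [[464, 405], [499, 405], [499, 419], [464, 419]]
[[282.80164734  96.78401288]]
```

```bash
python3 - <<'E'
from h import *
c,im,s=load('w9')
p=onz(c,[(283.5,54),(282,138.5)],.044);C=p.mean(0);a=p[0]-p[1];print(p,C,np.degrees(np.arctan2(a[1],a[0])))
e=onz(c,[(259,52),(259,56),(309,54),(256.5,28),(313,28),(257,161),(309,163)],.044);print(np.round(e,4).tolist())
R=s["ee_rot"];d=C-s["ee_pos"];print("tool delta share",R.T@d/.4,"yaw tool",np.degrees(np.arctan2(R[1,0],R[0,0])))
E
```

```text
[[ 0.42596839 -0.21858956  0.044     ]
 [ 0.40178661 -0.28193438  0.044     ]] [ 0.4138775  -0.25026197  0.044     ] 69.10572423319536
[[0.4079, -0.2103, 0.044], [0.4069, -0.2132, 0.044], [0.4453, -0.2256, 0.044], [0.4125, -0.1926, 0.044], [0.4548, -0.208, 0.044], [0.375, -0.2926, 0.044], [0.4166, -0.3096, 0.044]]
tool delta share [0.19413504 0.01572992 0.47877793] yaw tool 69.91022163119659
```

Request:
carry_out(
  motion="0.06 0.005 0.05 0 1;0.13 0.011 0.13 0.004 1;0.18 0.015 0.21 0.004 1;0.194 0.0157 0.3 0.004 1;0.194 0.0157 0.39 0.004 1;0.194 0.0157 0.46 0.004 1;0.194 0.0157 0.5 0.004 1;0.194 0.0157 0.523 0.004 1",
)

```text
time: 11.27
ee_pos: [0.4145, -0.2464, 0.0255]
ee_rot: [[0.35, 0.937, -0.002], [0.937, -0.35, 0.003], [0.002, -0.003, -1.0]]
force: [-0.2, 1.2, 0.3]
gripper_width: 0.0851
grip_force: 0.0
```

Request:
carry_out(
  motion="0 0 0 0 0.5;0 0 0 0 -0.2;0 0 0 0 -1;0 0 0 0 -1;0 0 0 0 -1;0 0 0 0 -1",
  grip_force=40,
)

```text
time: 11.77
ee_pos: [0.4159, -0.2491, 0.0289]
ee_rot: [[0.352, 0.936, 0.002], [0.936, -0.352, -0.001], [-0.001, 0.002, -1.0]]
force: [-0.3, 2.4, 7.4]
gripper_width: 0.0416
grip_force: 40.0
```

Request:
carry_out(
  motion="0 0 0 0 0.15;0 0 0.008 0 0.15;0 0 0.016 0 0.15;0 0 0.021 0 0.15;0 0 0.021 0 -1;0 0 0.021 0 -1;0 0 0.021 0 -1",
  grip_force=40,
)

```text
time: 12.35
ee_pos: [0.4151, -0.2488, 0.0191]
ee_rot: [[0.352, 0.936, -0.0], [0.936, -0.352, 0.0], [0.0, -0.0, -1.0]]
force: [0.5, 0.3, -2.6]
gripper_width: 0.0416
grip_force: 40.8
```

Request:
carry_out(
  motion="0 0 -0.06 0 -1;0 0 -0.16 0 -1;0 0 -0.26 0 -1;0.04 0.01 -0.35 0.02 -1;0.12 0.025 -0.42 0.06 -1;0.21 0.04 -0.45 0.1 -1;0.3 0.06 -0.45 0.14 -1;0.39 0.08 -0.45 0.18 -1",
)

```text
time: 13.02
ee_pos: [0.4972, -0.1192, 0.2004]
ee_rot: [[0.775, 0.632, 0.002], [0.632, -0.775, -0.001], [0.0, 0.002, -1.0]]
force: [0.7, -1.4, -2.5]
gripper_width: 0.0415
grip_force: 41.8
```

Request:
carry_out(
  motion="0.08 -0.03 0 0.035 -1;0.17 -0.065 0 0.075 -1;0.25 -0.1 0 0.115 -1;0.33 -0.13 0 0.155 -1;0.4 -0.155 0 0.195 -1;0.426 -0.165 0 0.235 -1;0.426 -0.165 0 0.27 -1;0.426 -0.165 0 0.282 -1",
)

```text
time: 13.68
ee_pos: [0.5857, 0.0407, 0.1988]
ee_rot: [[0.98, -0.199, -0.001], [-0.199, -0.98, 0.001], [-0.001, -0.0, -1.0]]
force: [0.4, -0.1, -1.7]
gripper_width: 0.0411
grip_force: 41.8
```

Request:
carry_out(
  motion="0 0 0.02 0 -1;0 0 0.07 0 -1;0 0 0.12 0 -1;0 0 0.15 0 -1;0 0 0.16 0 -1;0 0 0.16 0 -1",
)

```text
time: 14.18
ee_pos: [0.5853, 0.0392, 0.1342]
ee_rot: [[0.981, -0.193, -0.002], [-0.193, -0.981, 0.0], [-0.002, 0.0, -1.0]]
force: [-0.2, 0.4, -2.2]
gripper_width: 0.0417
grip_force: 41.8
```

```bash
python3 - <<'E'
from h import *
s=robot.sense();print(s["time"],s["ee_pos"],np.round(s["ee_rot"],4).tolist(),s["force"])
xs=np.array([.2377,.9713,0]);ax=np.array([.9713,-.2377,0]);d=s["ee_pos"]-[.6,.0632,.075];print("h",d@xs,"along",d@ax,"v",d[2])
c,im,_=snap("w10")
# body blue band / far cap relative to grip, lips location
m,cs=blob(im,(105,130,60),(128,255,255),(0,0,560,420))
for q in cs[:5]: print(cv2.contourArea(q),np.round(cv2.boxPoints(cv2.minAreaRect(q))).astype(int).tolist())
E
```

```text
14.1833 [0.58529533 0.03920289 0.13421986] [[0.9812, -0.1931, -0.0019], [-0.1931, -0.9812, 0.0003], [-0.0019, 0.0001, -1.0]] [-0.19187963  0.39173505 -2.20118031]
h -0.026803696858221312 along -0.008578532913780508 v 0.05921986397113525
11178.0 [[189, 99], [363, 97], [364, 173], [190, 175]]
1266.0 [[209, 88], [211, 70], [289, 77], [287, 95]]
1230.0 [[206, 235], [346, 235], [346, 249], [206, 249]]
14.0 [[212, 368], [215, 368], [216, 378], [214, 378]]
0.0 [[136, 289], [136, 289], [136, 289], [136, 289]]
```

Request:
carry_out(
  motion="0.013 -0.005 0 0.008 -1;0.0265 -0.011 0 0.0146 -1;0.0265 -0.011 0 0.0146 -1;0.0265 -0.011 0 0.0146 -1",
)

```text
time: 14.57
ee_pos: [0.5976, 0.0418, 0.1357]
ee_rot: [[0.971, -0.239, 0.001], [-0.239, -0.971, 0.0], [0.001, -0.0, -1.0]]
force: [-0.9, 1.2, -2.5]
gripper_width: 0.0416
grip_force: 41.8
```

```bash
python3 - <<'E'
from h import *
c,im,s=snap("w11");print(s["time"],s["ee_pos"],np.round(s["ee_rot"][:,0],4).tolist())
S=np.array([.6,.0632,.075]);xs=np.array([.2377,.9713,0]);ax=np.array([.9713,-.2377,0]);d=s["ee_pos"]-S;print("TCP h",d@xs,"along",d@ax,"v",d[2])
m,cs=blob(im,(105,130,60),(128,255,255),(0,0,560,300));print([np.round(cv2.boxPoints(cv2.minAreaRect(q))).astype(int).tolist() for q in cs[:3]])
q=cs[0][:,0];zt=s["ee_pos"][2]+.004+.023
for f,o in((q[:,1].max(),55),): 
    P=onz(c,[((q[:,0].min()+q[:,0].max())/2,f)],zt)[0];print("cap inner edge along",(P-S)@ax,"h",(P-S)@xs,"-> centre along",(P-S)@ax-.055)
b=q2=cs[2][:,0] if cs[1][:,0][:,1].mean()<cs[0][:,0][:,1].mean() else cs[1][:,0]
P=onz(c,[q2.mean(0)],zt-.002)[0];print("band along",(P-S)@ax,"h",(P-S)@xs,"(band ~34.?)")
E
```

```text
14.5667 [0.59764124 0.0418239  0.13566605] [0.9711, -0.2387, 0.0008]
TCP h -0.021323280830784882 along 0.0027900397298816627 v 0.06066604520435563
[[[189, 99], [363, 97], [364, 173], [190, 175]], [[206, 235], [346, 235], [346, 249], [206, 249]]]
cap inner edge along 0.05690849475739952 h -0.021074692857419516 -> centre along 0.0019084947573995217
band along 0.03645500495516612 h -0.021050957448341 (band ~34.?)
```

Request:
carry_out(
  motion="-0.005 0 0.01 0 -1;-0.005 0 0.02 0 -1;-0.005 0 0.03 0 -1;-0.005 0 0.04 0 -1;-0.005 0 0.042 0 -1;-0.005 0 0.042 0 -1",
)

```text
time: 15.12
ee_pos: [0.5949, 0.042, 0.1179]
ee_rot: [[0.971, -0.239, -0.001], [-0.239, -0.971, 0.0], [-0.001, 0.0, -1.0]]
force: [-0.1, 0.6, -2.0]
gripper_width: 0.0416
grip_force: 41.8
```

Request:
carry_out(
  motion="0 0 0.004 0 -1;0 0 0.008 0 -1;0 0 0.012 0 -1;0 0 0.012 0 -1",
  grip_force=20,
)

```text
time: 15.45
ee_pos: [0.595, 0.042, 0.1134]
ee_rot: [[0.971, -0.239, -0.0], [-0.239, -0.971, 0.0], [-0.0, 0.0, -1.0]]
force: [0.1, -0.0, -2.2]
gripper_width: 0.0419
grip_force: 41.8
```

Request:
carry_out(
  motion="0 0 0.004 0 -1;0 0 0.008 0 -1;0 0 0.012 0 -1;0 0 0.012 0 -1",
)

```text
time: 15.78
ee_pos: [0.595, 0.0419, 0.1085]
ee_rot: [[0.971, -0.239, -0.0], [-0.239, -0.971, -0.0], [-0.0, 0.0, -1.0]]
force: [0.8, -1.6, -1.0]
gripper_width: 0.0415
grip_force: 42.0
```

Request:
carry_out(
  motion="0 0 0 0 0.05;0 0 0 0 0.12;0 0 0 0 0.2;0 0 0 0 0.28;0 0 0 0 0.36;0 0 0 0 0.42;0 0 0 0 0.42;0 0 0 0 0.42",
)

```text
time: 16.45
ee_pos: [0.5951, 0.0421, 0.1088]
ee_rot: [[0.971, -0.239, 0.0], [-0.239, -0.971, 0.0], [-0.0, -0.0, -1.0]]
force: [-0.1, -0.7, -0.2]
gripper_width: 0.0608
grip_force: 0.4
```

```bash
python3 - <<'E'
from h import *
c,im,s=snap("w12");print(s["time"],s["ee_pos"],s["force"],s["gripper_width"])
cv2.imwrite("pics/v7.png",im[:,:,::-1])
t=robot.read_camera("top");cv2.imwrite("pics/top2.png",t[:,:,::-1]);t=robot.read_camera("scene");cv2.imwrite("pics/scene2.png",t[:,:,::-1])
hsv=cv2.cvtColor(im,cv2.COLOR_RGB2HSV)
for r in (120,150,200,220,270,300): print(r,[tuple(int(v) for v in im[r,x]) for x in range(170,400,14)])
m,cs=blob(im,(105,130,60),(128,255,255),(0,0,560,420));print([(cv2.contourArea(q),cv2.approxPolyDP(q,4,True)[:,0].tolist()) for q in cs[:3]])
E
```

```text
16.45 [0.59511883 0.04206712 0.10882261] [-0.10426069 -0.71966461 -0.16688424] 0.06077225467561118
120 [(236, 230, 221), (230, 224, 213), (219, 212, 197), (183, 176, 166), (9, 43, 97), (12, 53, 119), (13, 73, 163), (15, 71, 161), (16, 71, 158), (15, 69, 153), (18, 68, 151), (15, 65, 144), (16, 62, 142), (13, 61, 137), (14, 59, 132), (233, 226, 218), (219, 210, 198)]
150 [(85, 82, 79), (123, 120, 111), (237, 232, 222), (241, 236, 227), (9, 54, 120), (19, 100, 221), (17, 99, 221), (19, 99, 221), (19, 99, 220), (21, 99, 221), (22, 100, 221), (15, 98, 220), (16, 98, 220), (23, 99, 221), (20, 98, 221), (21, 99, 220), (214, 204, 193)]
200 [(35, 34, 31), (33, 33, 30), (35, 33, 33), (33, 32, 30), (146, 139, 130), (188, 181, 169), (249, 246, 239), (250, 246, 240), (249, 246, 239), (249, 245, 238), (158, 152, 142), (160, 153, 143), (160, 153, 144), (177, 168, 158), (224, 218, 204), (223, 216, 204), (202, 192, 182)]
220 [(35, 33, 31), (33, 32, 31), (33, 30, 30), (35, 34, 33), (120, 115, 108), (177, 169, 157), (249, 246, 238), (250, 246, 240), (224, 219, 205), (159, 152, 142), (160, 153, 143), (
[... 184 characters left out ...]
5, 107), (157, 151, 141), (161, 152, 143), (159, 153, 142), (159, 152, 143), (159, 153, 142), (160, 153, 143), (158, 151, 142), (158, 151, 141), (82, 82, 83), (124, 118, 102), (222, 213, 188)]
300 [(80, 82, 81), (15, 16, 15), (13, 18, 16), (22, 19, 19), (20, 18, 17), (119, 114, 108), (158, 152, 141), (159, 152, 142), (159, 153, 143), (159, 153, 143), (158, 152, 141), (159, 153, 142), (160, 153, 143), (159, 152, 141), (16, 16, 19), (81, 82, 82), (26, 26, 26)]
[(11900.0, [[203, 94], [208, 109], [233, 112], [216, 122], [216, 145], [235, 174], [384, 166], [387, 128], [336, 101], [294, 99], [283, 90], [210, 89]]), (1128.0, [[224, 208], [246, 249], [366, 233], [365, 225], [255, 239], [239, 235]])]
```

```bash
cat >> h.py <<'E'
S=np.array([.6,.0632,.075]);XS=np.array([.2377,.9713,0]);AX=np.array([.9713,-.2377,0])
def sec(c,px,a):
    o,d=rays(c,px);k=(a-(o-S)@AX)/(d@AX);P=o+d*k[:,None]-S;return np.round(np.c_[P@XS,P[:,2]]*1000,1).tolist()
E
python3 - <<'E'
from h import *
c,im,s=load("w12")
d=s["ee_pos"]-S;print("TCP h,v",d@XS,d[2],d@AX)
print("band ridge,right,left",sec(c,[(246,246),(366,230),(224,209)],.034),sec(c,[(246,246),(366,230)],.037))
print("cap inner ridge,right",sec(c,[(235,174),(385,166),(216,145)],.055),sec(c,[(235,174),(385,166)],.058))
E
```

```text
TCP h,v -0.021686624632932267 0.03382261499068251 0.00028220210929335524
band ridge,right,left [[-12.7, 60.9], [-50.2, 47.1], [-1.1, 22.2]] [[-13.4, 68.5], [-48.0, 55.8]]
cap inner ridge,right [[-10.4, 62.3], [-54.3, 48.6], [6.5, -12.0]] [[-12.3, 78.7], [-48.7, 67.4]]
```

Request:
carry_out(
  motion="0 0 0 0 0.5;0 0 0.003 0 0.55;0 0 0.005 0 0.6;0 0 0.005 0 0.6;0 0 0.005 0 0.6",
)

```text
time: 17.02
ee_pos: [0.5951, 0.042, 0.1067]
ee_rot: [[0.971, -0.239, -0.0], [-0.239, -0.971, 0.0], [-0.0, 0.0, -1.0]]
force: [-0.6, -1.7, -0.7]
gripper_width: 0.0681
grip_force: 0.8
```

```bash
python3 - <<'E'
from h import *
c,im,s=snap("w13");print(s["time"],s["force"],s["gripper_width"])
d=s["ee_pos"]-S;print("TCP h,v",d@XS,d[2],d@AX)
m,cs=blob(im,(105,130,60),(128,255,255),(0,0,560,420));print([(cv2.contourArea(q),cv2.approxPolyDP(q,3,True)[:,0].tolist()) for q in cs[:3]])
E
```

```text
17.0167 [-0.56343658 -1.70719071 -0.73833772] 0.06811794748323044
TCP h,v -0.02174021549622154 0.03172084837912764 0.00024876117661402995
[(12338.0, [[201, 96], [206, 109], [231, 112], [212, 123], [214, 154], [259, 175], [392, 162], [394, 127], [343, 101], [293, 99], [290, 93], [277, 90], [209, 89]]), (1184.5, [[223, 210], [224, 216], [265, 250], [373, 229], [372, 221], [282, 239], [258, 237]]), (14.5, [[360, 386], [355, 391]])]
```

```bash
python3 - <<'E'
from h import *
c,im,s=load("w13")
for px,a,w in(([(265,246),(373,226)],.034,21),([(259,175),(392,163)],.055,23)):
    r,l=np.array(sec(c,px,a));e=r-l;th=np.degrees(np.arctan2(e[1],e[0]));n=np.array([-e[1],e[0]])/np.linalg.norm(e);C=(r+l)/2-w*n
    print(r,l,"len",np.linalg.norm(e),"tilt",th,"centre h,v",C,"xc,zc",.848*C[0]+.53*C[1],-.53*C[0]+.848*C[1])
E
```

```text
[-18.2  58.9] [-53.6  41.1] len 39.6232255123179 tilt 26.69438680280081 centre h,v [-26.46613905  31.23827653] xc,zc -5.8869993501073345 40.517112193354016
[-17.   61.8] [-58.4  40.6] len 46.51236394766449 tilt 27.11595515629656 centre h,v [-27.2167659   30.72802397] xc,zc -6.793964777472862 40.48225024836539
```

Request:
carry_out(
  motion="0 0 0.006 0 0.6;0 0 0.012 0 0.55;0 0 0.012 0 0.45;0 0 0.012 0 0.38;0 0 0.012 0 -1;0 0 0.012 0 -1;0 0 0.012 0 -1",
  grip_force=30,
)

```text
time: 17.65
ee_pos: [0.5951, 0.0421, 0.1021]
ee_rot: [[0.971, -0.239, -0.0], [-0.239, -0.971, 0.0], [-0.0, -0.0, -1.0]]
force: [-1.8, -2.1, 1.3]
gripper_width: 0.0562
grip_force: 32.0
```

```bash
cat >> h.py <<'E'
def state(tag,img=True):
    c,im,s=snap(tag);d=s["ee_pos"]-S;print("t",s["time"],"TCP h,v,a",np.round([d@XS*1e3,d[2]*1e3,d@AX*1e3],1),"w",round(s["gripper_width"]*1e3,1),"F",np.round(s["force"],1),"g",round(s["grip_force"],1))
    m,cs=blob(im,(105,130,60),(128,255,255),(0,0,560,420))
    for q in cs[:3]: print(cv2.contourArea(q),cv2.approxPolyDP(q,3,True)[:,0].tolist())
def tilt(tag,px,a,w):
    c=load(tag)[0];r,l=np.array(sec(c,px,a));e=r-l;n=np.array([-e[1],e[0]])/np.linalg.norm(e);C=(r+l)/2-w*n
    print("len",round(np.linalg.norm(e),1),"tilt",round(np.degrees(np.arctan2(e[1],e[0])),1),"centre h,v",C.round(1),"xc,zc",round(.848*C[0]+.53*C[1],1),round(-.53*C[0]+.848*C[1],1))
E
python3 -c "
from h import *
state('w14')"
```

```text
t 17.65 TCP h,v,a [-21.7  27.1   0.3] w 56.2 F [-1.8 -2.1  1.3] g 32.0
13267.0 [[185, 126], [189, 159], [250, 176], [372, 161], [373, 126], [321, 101], [296, 101], [294, 87], [286, 81], [206, 79], [198, 87], [199, 95], [207, 101], [226, 104]]
1241.0 [[201, 215], [201, 222], [258, 254], [355, 227], [355, 219], [272, 242], [249, 241]]
8.5 [[213, 373], [218, 378]]
```

```bash
python3 -c "
from h import *
tilt('w14',[(258,249),(355,223)],.034,21);tilt('w14',[(250,176),(373,162)],.055,23)"
```

```text
len 39.6 tilt 36.3 centre h,v [-19.7  27.9] xc,zc -2.0 34.1
len 45.2 tilt 32.8 centre h,v [-21.1  26.9] xc,zc -3.7 34.0
```

Request:
carry_out(
  motion="0 -0.006 -0.002 0 -1;0 -0.006 -0.002 0 -1;0 -0.012 0.0075 0 -1;0 -0.018 0.017 0 -1;0 -0.024 0.0265 0 -1;0 -0.03 0.036 0 -1;0 -0.036 0.0455 0 -1;0 -0.036 0.0455 0 -1",
  grip_force=60,
)

```text
time: 18.37
ee_pos: [0.5983, 0.0571, 0.0828]
ee_rot: [[0.971, -0.238, -0.001], [-0.238, -0.971, 0.001], [-0.001, -0.001, -1.0]]
force: [1.7, 1.8, -4.9]
gripper_width: 0.0547
grip_force: 64.0
```

```bash
python3 -c "
from h import *
state('w15')"
```

```text
t 18.3667 TCP h,v,a [-6.4  7.8 -0.2] w 54.7 F [ 1.7  1.8 -4.9] g 64.0
13730.0 [[186, 126], [190, 158], [251, 176], [371, 161], [373, 126], [327, 103], [339, 100], [345, 92], [344, 84], [332, 77], [246, 74], [238, 85], [245, 101], [229, 103]]
1238.0 [[200, 215], [201, 221], [256, 253], [353, 229], [354, 219], [272, 241], [247, 240]]
13.0 [[213, 371], [219, 378]]
```

Request:
carry_out(
  motion="0 -0.005 0.007 0 -1;0 -0.01 0.014 0 -1;0 -0.014 0.02 0 -1;0 -0.016 0.025 0 -1;0 -0.016 0.025 0 -1",
)

```text
time: 18.83
ee_pos: [0.6004, 0.0612, 0.075]
ee_rot: [[0.971, -0.24, 0.0], [-0.24, -0.971, -0.002], [0.001, 0.002, -1.0]]
force: [-9.3, -7.7, 22.3]
gripper_width: 0.055
grip_force: 65.1
```

```bash
python3 -c "
from h import *
state('w16')"
```

```text
t 18.8333 TCP h,v,a [-1.9 -0.   0.9] w 55.0 F [-9.3 -7.7 22.3] g 65.1
12850.0 [[184, 128], [197, 135], [198, 162], [250, 179], [372, 161], [374, 127], [354, 116], [363, 101], [350, 90], [262, 88], [251, 102], [230, 102]]
1233.5 [[200, 215], [201, 222], [257, 256], [355, 229], [355, 220], [270, 244], [248, 243]]
7.5 [[215, 372], [219, 378]]
```

Request:
carry_out(
  motion="0 -0.001 0 0 0.33;0 -0.002 0 0 0.45;0 -0.002 0 0 0.5;0 -0.002 -0.02 0 0.5;0 -0.002 -0.08 0 0.5;0 -0.002 -0.17 0 0.5;0 -0.002 -0.22 0 0.6;0 -0.002 -0.22 0 0.6",
  grip_force=20,
)

```text
time: 19.55
ee_pos: [0.6022, 0.0638, 0.1669]
ee_rot: [[0.971, -0.239, 0.006], [-0.239, -0.971, 0.001], [0.006, -0.002, -1.0]]
force: [-0.4, -0.2, -0.5]
gripper_width: 0.0681
grip_force: 0.0
```

```bash
python3 -c "
from h import *
state('w17')
print(proj(load('w17')[0],np.array([S+AX*a+XS*h+np.array([0,0,v]) for a,h,v in((.055,.0073,.0317),(.055,-.0317,.0073),(-.055,.0073,.0317),(-.055,-.0317,.0073),(.073,-.0106,.017),(-.073,-.0106,.017))])).round(0).tolist())"
```

```text
t 19.55 TCP h,v,a [ 1.1 91.9  2. ] w 68.1 F [-0.4 -0.2 -0.5] g 0.0
3725.5 [[230, 121], [238, 125], [240, 141], [261, 145], [337, 140], [337, 121], [326, 115], [330, 106], [324, 101], [278, 100]]
2216.5 [[237, 303], [243, 322], [272, 352], [275, 361], [318, 345], [321, 339], [317, 334], [330, 326], [330, 313], [325, 310], [273, 331], [241, 301]]
336.0 [[236, 174], [270, 189], [328, 180], [327, 176], [264, 183]]
[[265.0, 146.0], [335.0, 142.0], [267.0, 336.0], [328.0, 314.0], [300.0, 109.0], [296.0, 347.0]]
```

Request:
carry_out(
  motion="0 0.03 0 0 0;-0.003 0.07 0 0 -1;-0.005 0.088 0.02 0 -1;-0.005 0.088 0.05 0 -1;-0.005 0.088 0.08 0 -1;-0.005 0.088 0.08 0 -1",
)

```text
time: 20.1
ee_pos: [0.5884, 0.0298, 0.1264]
ee_rot: [[0.971, -0.238, -0.004], [-0.238, -0.971, 0.0], [-0.004, 0.001, -1.0]]
force: [-0.4, 0.1, -0.8]
gripper_width: 0.0003
grip_force: 0.0
```

Request:
carry_out(
  motion="0 -0.008 0.013 0 -1;0 -0.016 0.026 0 -1;0 -0.022 0.036 0 -1;0 -0.026 0.042 0 -1;0 -0.03 0.048 0 -1;0 -0.033 0.053 0 -1;0 -0.033 0.053 0 -1",
)

```text
time: 20.68
ee_pos: [0.593, 0.0425, 0.1084]
ee_rot: [[0.971, -0.239, -0.0], [-0.239, -0.971, 0.0], [-0.0, -0.0, -1.0]]
force: [0.5, 0.4, 0.6]
gripper_width: 0.0001
grip_force: 0.0
```

Request:
carry_out(
  motion="0 -0.004 0.006 0 -1;0 -0.008 0.012 0 -1;0 -0.011 0.017 0 -1;0 -0.011 0.017 0 -1",
)

```text
time: 21.02
ee_pos: [0.5945, 0.0432, 0.1059]
ee_rot: [[0.97, -0.241, 0.0], [-0.241, -0.97, -0.006], [0.002, 0.006, -1.0]]
force: [-33.4, -21.4, 79.5]
gripper_width: -0.0
grip_force: 41.2
```

Request:
carry_out(
  motion="0 0.01 -0.016 0 -1;0 0.025 -0.04 0 -1;0 0.03 -0.1 0 -1;0 0.03 -0.18 0 -1;-0.05 0.03 -0.26 0 -1;-0.1 0.03 -0.34 0 -1;-0.14 0.03 -0.38 0 -0.5;-0.14 0.03 -0.38 0 0",
)

```text
time: 21.68
ee_pos: [0.5362, 0.0493, 0.258]
ee_rot: [[0.971, -0.237, 0.005], [-0.237, -0.971, -0.0], [0.005, -0.001, -1.0]]
force: [1.1, -0.1, 0.6]
gripper_width: 0.0232
grip_force: 0.0
```

```bash
python3 - <<'E'
from h import *
state('w18')
c,im,s=load('w18')
cv2.imwrite("pics/v8.png",cv2.resize(im[:300,130:430,::-1],(600,600),interpolation=cv2.INTER_CUBIC))
print(proj(c,np.array([S+AX*a+XS*h+np.array([0,0,v]) for a,h,v in((.055,.0073,.0317),(.055,-.0317,.0073),(-.055,.0073,.0317),(-.055,-.0317,.0073),(.073,-.0106,.017),(-.073,-.0106,.017))])).round(0).tolist())
E
```

```text
t 21.6833 TCP h,v,a [-28.7 183.  -58.7] w 23.2 F [ 1.1 -0.1  0.6] g 0.0
1897.0 [[209, 38], [210, 53], [232, 46], [283, 49], [283, 35], [274, 32], [275, 22], [266, 18], [234, 15], [229, 26]]
1341.0 [[213, 188], [216, 201], [238, 213], [238, 222], [272, 217], [273, 208], [282, 203], [281, 190], [235, 197]]
136.0 [[211, 82], [278, 78], [230, 76]]
[[226.0, 46.0], [281.0, 51.0], [231.0, 198.0], [281.0, 191.0], [253.0, 24.0], [255.0, 215.0]]
```

View pics/v8.png

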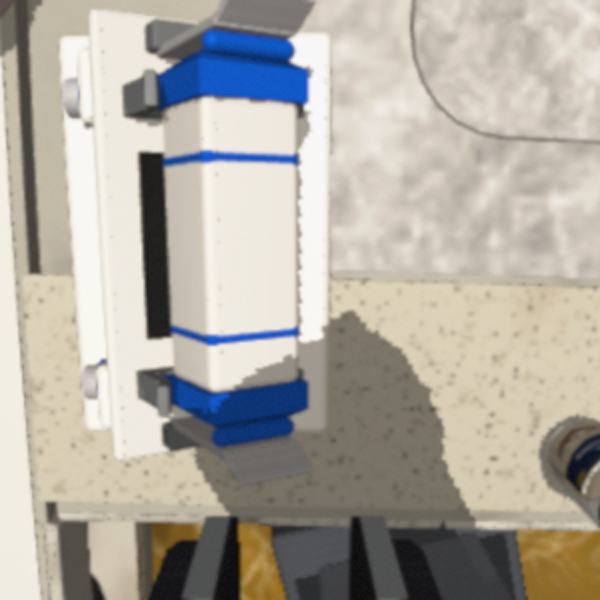

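```bash
python3 - <<'E'
from h import *
print("used w3");tilt('w3',[(266.2,57),(295.5,57)],.055,21);tilt('w3',[(268,160),(295,158.5)],-.055,21)
print("fresh w18");tilt('w18',[(232.5,50),(279,50)],.055,21);tilt('w18',[(235.5,195),(280,191.5)],-.055,21)
# edge profiles in mid-section row for refined comparison
for t,r,x0,x1 in(("w3",107,238,302),("w18",122,205,290)):
    im=load(t)[1].astype(int);print(t,[int(v) for v in im[r-3:r+4,x0:x1].mean(axis=(0,2))])
E
```

```text
used w3
len 31.8 tilt 5.8 centre h,v [-10.4 -14. ] xc,zc -16.2 -6.4
len 32.0 tilt 16.9 centre h,v [-6.1 -4.9] xc,zc -7.8 -1.0
fresh w18
len 34.8 tilt 1.2 centre h,v [-12.1  -6.6] xc,zc -13.8 0.8
len 37.9 tilt 19.6 centre h,v [-6.1 -4.7] xc,zc -7.7 -0.8
w3 [202, 129, 58, 33, 32, 31, 31, 31, 33, 40, 57, 71, 74, 75, 74, 75, 75, 75, 76, 76, 76, 77, 77, 77, 79, 85, 96, 103, 104, 101, 99, 98, 97, 97, 97, 97, 97, 96, 97, 96, 96, 97, 96, 96, 96, 96, 96, 96, 96, 95, 95, 96, 95, 95, 95, 95, 94, 137, 220, 243, 245, 245, 245, 245]
w18 [32, 32, 33, 33, 32, 32, 33, 46, 101, 162, 183, 186, 188, 188, 189, 190, 190, 192, 192, 192, 192, 193, 193, 194, 194, 196, 206, 222, 235, 241, 241, 238, 236, 232, 231, 232, 233, 233, 233, 233, 233, 233, 232, 233, 233, 232, 232, 232, 232, 232, 232, 232, 232, 231, 232, 232, 232, 231, 231, 231, 231, 231, 231, 231, 231, 231, 231, 230, 230, 230, 229, 225, 205, 174, 179, 217, 240, 246, 246, 247, 246, 247, 247, 247, 247]
```

```bash
python3 - <<'E'
from h import *
from scipy.optimize import brentq,least_squares
def px(c,row,h,v):
    f=lambda a:proj(c,S+AX*a+XS*h+np.array([0,0,v]))[0]
    a=brentq(lambda a:f(a)[1]-row,-.07,.07);return f(a)[0]
for t,row,ob in(("w3",107,(248.3,264,295.3)),("w18",122,(213.3,231.7,277.5))):
    c=load(t)[0]
    def q(p):
        H,V,th=p;T=np.radians(th);R=np.array([[np.cos(T),-np.sin(T)],[np.sin(T),np.cos(T)]])
        return [px(c,row,*(np.array([H,V])/1e3+R@np.array(k)*.021))-o for k,o in zip(((1,-1),(1,1),(-1,1)),ob)]
    print(t,"resid seated",np.round(q((0,0,32)),1))
    r=least_squares(lambda p:q((p[0],0,p[1])),(0,32));print("h shift, tilt",r.x.round(1),np.round(r.fun,1))
E
```

```text
w3 resid seated [-3.1 -0.6  0.8]
h shift, tilt [-1.7 28.1] [-1.1 -0.9  1.9]
w18 resid seated [-4.8 -2.1  0.1]
h shift, tilt [-2.3 28.6] [-1.2 -1.2  2.4]
```

```bash
python3 - <<'E'
from h import *
a=cv2.imread("pics/top0.png").astype(int);b=robot.read_camera("top")[:,:,::-1].astype(int)
for n,(x,y) in dict(bottle=(238,150),jam=(203,172),cup=(178,186),jarA=(309,243),jarB=(321,240),tin=(430,268),orange=(177,287)).items():
    print(n,np.abs(a[y-12:y+12,x-12:x+12]-b[y-12:y+12,x-12:x+12]).mean().round(1))
print(robot.sense()["time"],robot.sign_off())
E
```

```text
bottle 4.0
jam 4.0
cup 4.8
jarA 24.3
jarB 4.3
tin 5.1
orange 5.6
the job is handed in; nothing more can be done
21.7833 None
```

The job is handed in at 21.8 s. The used cartridge lies flat in the tray. The fresh one looks fully home, with both clip lips over its caps, and the gripper is clear of everything. I closed the fingers and pressed the fresh cartridge home; that last press peaked near 80 N in z alone, about 89 N in all, under the 120 N wrist limit but far above the 6–12 N needed. The before/after top picture shows no change at the bottle, jam jar, mug, tin or spice jar. It does differ at the blue jar; I signed off without checking that, so I can't say whether it is the arm in view or its shadow, or whether the jar moved.

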